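Bring the dish under the lens with one turn of the hand wheel

TASK

Bring the culture dish under the inspection lens: with the fingertips, push the hand wheel round by its upright black handle, clockwise as seen from above, through exactly one full turn, from the red mark round to the red mark again, without going on past it. Only push the handle, do not take it between the fingers, and let the dish ride on its stage untouched. Leave the bottle, tip box and jar where they stand, and finish clear of everything.

Things in the scene. Friction and masses are not known exactly. Their poses are not given: they have to be found in the camera images.
- wheel (a joint): turn of the hand wheel about its upright axis, rad: 0 at the start (handle beside the red mark), growing clockwise seen from above; one full turn is 6.283. Nothing stops it at one turn (it can go from -0.5 to 8.2). It turns stiffly, needing about 2 to 5 N at the handle, and stays where it is left. Each turn drives the dish stage 30 mm towards the lens post
- hub (a point): centre of the top of the wheel's steel hub, on the wheel's upright axis, 127 mm above the table. The blue wheel is flat: rim 140 mm over all, 12 mm thick, its top at 125 mm above the table, three spokes. The point's z is up, its axes turn with the wheel
- handle_top (a point): centre of the top of the upright black round handle, 182 mm above the table; the handle is 28 mm thick (20 mm at the foot), 56 mm tall, carried by the wheel 62 mm from the wheel's axis; it goes round with the wheel and can also revolve on its own pin. It stands on a steel boss 28 mm across whose top is 1 mm above the rim
- mark (a point): the red mark (19 x 16 mm) on the fixed round white dial (184 mm across, top 97 mm above the table) under the wheel, 82 mm from the wheel's axis; the handle must come back to this direction. The mark may lie in any direction
- nest (a point): middle of the floor of the round blue dish nest (84 mm across, 8 mm deep) on the aluminium stage, 48 mm above the table; it moves with the stage. Before the turn it lies 240 mm from the wheel's axis, afterwards 270 mm, straight below the lens
- base: black base plate with white pedestal (wheel on it), dish stage and white post with the black lens; bolted down. Origin on the table below the wheel's axis; z up; its y axis points from the wheel along the rails to the post. The lens is 64 mm across at y 270 mm, from 170 to 295 mm above the table with its arm; the post is at y 360 to 395 mm, 300 mm high and 100 mm wide
- handle: the same black handle: origin at the centre of its foot, 126 mm above the table, z up
- dish: loose clear culture dish with orange filling, 68 mm across, 14 mm high, lying in the nest; origin at the centre of its underside, z up
- bottle: loose green medium bottle, blue cap, 60 mm across, 120 mm high; origin at the centre of its underside
- tipbox: loose pipette tip box, blue with white lid, 85 x 65 mm, 57 mm high; origin at the centre of its underside
- jar: loose jar with white cap, 64 mm across, 75 mm high; origin at the centre of its underside
Not all that is in view belongs to the job. Leave any brown or yellow look-alike of the jar alone.

How it is judged:
On the way, in this order (a step that is already met when the one before it is completed fails the run):
1. the fingers push the handle round the first part of the turn (contact force between the fingers and handle above 0.5 N and value of joint wheel between 0.4 and 2.6 rad), for 0.1 s.
2. the fingers push the handle on past the half turn (contact force between the fingers and handle above 0.5 N and value of joint wheel between 3.3 and 5.7 rad), for 0.1 s.
At the end, for the whole second after the job is handed in: the wheel is at rest one full turn clockwise from its start, within 0.14 rad (8 degrees), so that the handle is at the red mark; the dish lies flat in its nest (within 8 mm); bottle, tip box and jar stand within 20 mm of where they were (value of joint wheel between 6.14319 and 6.42319 rad and velocity of joint wheel between -0.05 and 0.05 rad/s and horizontal distance between dish and nest below 0.008 m and z of dish in the frame of nest between -0.004 and 0.005 m and angle between dish's own z axis and vertical below 0.1 rad and distance of each of bottle, tipbox, jar from where it was at the start of the episode below 0.02 m and angle between each of bottle, tipbox, jar's own z axis and vertical below 0.15 rad); the robot touches nothing.
It fails at once if the handle is taken between the fingers (the point between the pads comes within 10 mm of its axis, lower than 14 mm above its top) (horizontal distance between the grasp point and handle_top below 0.01 m and z of the grasp point in the frame of handle_top between -0.09 and 0.014 m).
It fails at once if the wheel is turned the wrong way (more than 0.3 rad back) (value of joint wheel below -0.3 rad).
It fails at once if the wheel runs past one turn by more than 0.45 rad (value of joint wheel above 6.73319 rad).
It fails at once if the robot touches the dish, or it is lifted out of its nest (contact force between any of the arm, the fingers and dish above 0.3 N or z of dish in the frame of nest above 0.01 m).
It fails at once if the bottle, tip box or jar is lifted, pushed more than 20 mm away or knocked over (distance of any of bottle, tipbox, jar from where it was at the start of the episode above 0.02 m or angle between any of bottle, tipbox, jar's own z axis and vertical above 0.3 rad).
It also fails if it takes over 59 s, if anything falls off the work surface, if the arm or the gripper's body presses on something with over 40 N, if the wrist force passes 120 N, or if a joint passes its speed limit or range.

ROBOT

A 7-joint arm with a two-finger parallel gripper is mounted at the origin on the work surface. World frame = base frame: x ahead of the robot, y to its left, z up, the work surface at z = 0. Lengths are in m, angles in rad, forces in N, time in s.
With the tool pointing down it reaches from about 0.425 to 1.025 m from the base axis. Payload 9.4 kg.
Tool frame: the origin (TCP) lies on the mounting face of the last link; the fingertips stand 173 mm ahead of it and the grasp point (between the pads) lies 155 mm ahead of it; z points along the fingers, y is the line along which they close (so a half turn about z gives the same grasp; the last joint's range is limited). The gripper opens to 85 mm and grips with 20 to 120 N. Pads are 22 mm wide; open, the fingers measure 114 mm over their backs; the gripper's body (76 mm by 85 mm) begins 54 mm behind the grasp point. The pads swing forward as they close: fully open they stand 13 mm farther back than shut.
Start: joints at [-1.347, 0.599, -0.003, 1.599, 0.002, 0.943, -0.08], TCP at [0.215, 0.692, 0.405] pointing down, gripper open.
Joint ranges: [-2.57, 2.57], [-0.35, 1.97], [-1.29, 1.29], [0.11, 2.56], [-1.05, 4.19], [0.11, 1.86], [-2.63, 2.63]. Speed limits (rad/s): [2.22, 2.22, 3.01, 3.01, 3.14, 3.14, 3.14].

INTERFACE

Orientations are given as a unit quaternion [x, y, z, w].
In Python, from plant import bot gives the robot as it stands.
- The arm moves only by the tool servo_tool, never from a script. Its argument "motion" is a list that holds one entry, the list of rows, each a list of 7 numbers: the turn, a rotation vector about the tool's x, y, z in degrees, then the shift along the tool's x, y, z in cm, then the opening, from 0 (shut) to 1 (fully open). A call has 1 to 12 rows; each row is the pose to reach, as a shift and turn from the pose commanded when the call began, along the tool's axes at that moment; what a row does not reach only later rows make up. A row lasts 1/10 s, in which the tool goes at most 50 mm and 8.59 degrees, less where a joint would pass 70% of its speed; a pose out of reach is approached as far as the arm can. A call with a gripper value outside its range is refused whole. The fingers move at their own pace and stop on an object; the grip force is fixed at half the most. Time passes only in rows, so rows that repeat a pose let the fingers close. It gives the time, the measured TCP pose, the force, the opening and the grip force at its end, in the units of the state.
- bot.get_state(): the state, without advancing time (a new reading comes with each control period).
- bot.camera(name): name is "side" or "top" or "wrist"; returns a dict with "img" (400x640x3 uint8, blue, green, red), "z_map" (400x640 float32, m along the optical axis (not along the pixel's ray), 0 where there is no reading), "fx", "fy", "cx", "cy" (pixels), "extrinsics" (4x4, takes a point from camera to world coordinates); the wrist camera has in their place "mount" (4x4, takes a point from camera to tool coordinates, whose origin is the TCP and whose axes are the flange's). Camera axes: x right, y up, looking along -z (the intrinsics and any distortion apply to the point x, -y, -z); pixel columns grow to the right and rows downward; lengths in m; the calibration is good to about 2 mm. A picture is of the moment at which its call begins: read the wrist's pose just before it.
- bot.close_job(): hands the job in; it is judged then, once.
The state is a dict: "t": time; "joint_pos": joint angles; "dq": joint speeds; "joint_torque": joint torques, N m; "eef_pos": TCP position; "tcp_rot": TCP orientation; "ft_force": force on the tool from outside, world axes, zero at the start; "wrist_torque": the same for the moment, N m; "grip_width": opening from 0.0 (shut) to 1.0 (fully open); "finger_force": force on a finger pad.
Only numpy, scipy, OpenCV 4.12 (cv2) and the standard library are available. Lean on these libraries where they do the work, as an engineer would, in place of code of your own. Each camera call takes 0.05 s, during which the arm holds its last target. There are 200 camera calls.

## Working session

There is one attempt and no reset: what is moved stays moved. The work goes in short steps, Python scripts to look and compute and a tool call to move; the robot and the scene stay as the last step left them, time stands still between calls to the robot, and variables do not carry over. Pictures are saved under pics/ and viewed, at most 10 in all, crops included, and the job is handed in when it is done.

Besides the shell and the picture viewer there is one more tool, called as name([rows], argument=value, ...), one row to a line, values as JSON. servo_tool: Moves the arm, as the interface text tells. Its arguments: {"type":"object","properties":{"motion":{"type":"array"}},"required":["motion"]}

```bash
mkdir -p pics
cat > h.py <<'E'
import numpy as np,cv2
from plant import bot
from scipy.spatial.transform import Rotation as R
def cloud(c,T):
    z=c["z_map"];v,u=np.mgrid[:z.shape[0],:z.shape[1]]
    P=np.stack([(u-c["cx"])/c["fx"]*z,-(v-c["cy"])/c["fy"]*z,-z],-1)
    return P@T[:3,:3].T+T[:3,3]
E
python3 - <<'E'
from h import *
s=bot.get_state();print(s)
for n in("top","side"):
    c=bot.camera(n);cv2.imwrite(f"pics/{n}.png",c["img"]);np.savez(f"{n}.npz",**c)
    print(n,{k:v for k,v in c.items() if k not in("img","z_map")})
E
```

```text
{'t': 0.0, 'joint_pos': array([-1.34670276,  0.60013216, -0.00254061,  1.60014616,  0.00178144,
        0.9429151 , -0.07984109]), 'dq': array([-0.00157129, -0.00108701, -0.00107377,  0.0008335 , -0.00230261,
       -0.00048851,  0.00079222]), 'joint_torque': array([ 5.41631816e-04, -7.76479554e+01,  1.56491518e+00, -2.57999879e+01,
        1.23414199e-02,  9.28296300e-03, -3.20533530e-06]), 'eef_pos': array([0.2147312 , 0.69224963, 0.40380588]), 'tcp_rot': array([ 1.49828249e-01,  9.88711716e-01, -7.97452531e-04, -5.37590452e-05]), 'ft_force': array([0.32722374, 0.28456072, 0.62070002]), 'wrist_torque': array([-0.01382118,  0.03109056, -0.01116398]), 'finger_force': 0.0, 'grip_width': 1.0022338031590754}
top {'fx': 477.2100086184714, 'fy': 477.2100086184714, 'cx': 314.3725872491336, 'cy': 199.88793662447702, 'extrinsics': array([[-0.05129719,  0.96952547, -0.23955993,  0.30248204],
       [-0.99867817, -0.05057791,  0.00915352, -0.1021036 ],
       [-0.00324188,  0.23971283,  0.97083843,  1.30101938],
       [ 0.        ,  0.        ,  0.        ,  1.        ]])}
side {'fx': 455.35799680360435, 'fy': 455.35799680360435, 'cx': 322.4160511690794, 'cy': 199.15336083624638, 'extrinsics': array([[ 0.69589209,  0.45104978, -0.55882761, -0.10413644],
       [-0.71797829,  0.42013553, -0.55497146, -0.79237139],
       [-0.01553643,  0.78742633,  0.61621294,  0.87587943],
       [ 0.        ,  0.        ,  0.        ,  1.        ]])}
```

View pics/top.png

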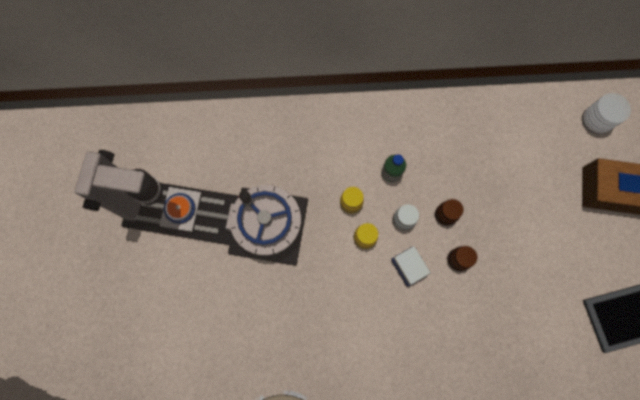

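View pics/side.png

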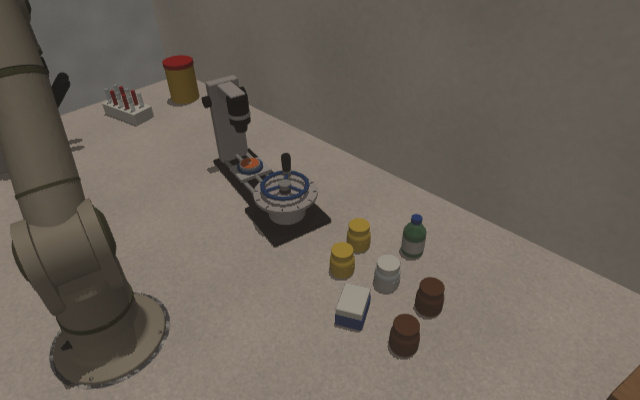

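The top view shows the wheel at (265,217), with the black handle at about (245,195). The stage and dish are at (180,207) and the lens is at (145,185). The bottle is at (395,165), the white-capped jar at (407,217) and the tip box at (411,266). The yellow and brown jars are look-alikes. Next I measure the hub and handle, and enlarge the wheel.

Run:
```python
from h import *
ims=[]
for n,box in(("top",(205,165,325,270)),("side",(235,140,335,245))):
    c=dict(np.load(n+".npz"));T=c["extrinsics"];P=cloud(c,T)
    x0,y0,x1,y1=box;m=np.zeros(P.shape[:2],bool);m[y0:y1,x0:x1]=1
    b,g,r=[c["img"][...,i].astype(int) for i in range(3)]
    z=P[...,2]
    blue=m&(b-r>35)&(abs(z-.125)<.012)
    Q=P[blue]
    e=lambda q:np.linalg.lstsq(np.c_[2*q[:,:2],np.ones(len(q))],(q[:,:2]**2).sum(1),rcond=None)[0][:2]
    print(n,"blue",len(Q),Q.mean(0), "minmax",Q.min(0),Q.max(0))
    d=m&(abs(z-.097)<.006)&(b+g+r>300);Q=P[d];print(" dial",len(Q),(Q.min(0)+Q.max(0))/2,Q.max(0)-Q.min(0))
    hd=m&(z>.15)&(z<.2);Q=P[hd];print(" handle",len(Q),np.median(Q,0),Q.min(0),Q.max(0))
    red=m&(r-b>40)&(r-g>40);print(" red",red.sum(),np.median(P[red],0) if red.any() else '')
    ims.append(cv2.resize(c["img"][y0:y1,x0:x1],(400,400),interpolation=cv2.INTER_CUBIC))
    for nm,u,v in (("bottle",396,160),("jar",407,212),("tip",411,262),("lensarm",120,180),("nest",180,207)):
        if n=="top":print(nm,P[v,u])
cv2.imwrite("pics/crop.png",np.hstack(ims))
```

```text
top blue 321 [0.54579029 0.01362976 0.12596226] minmax [ 0.48874368 -0.04765375  0.1203734 ] [0.61996554 0.08126858 0.13246221]
 dial 2298 [0.55617812 0.01590389 0.09700281] [0.18299073 0.18082909 0.01199353]
 handle 119 [0.59786936 0.05645614 0.18041197] [0.58834761 0.04404325 0.15039729] [0.6132536  0.06996501 0.18669041]
 red 0 
bottle [ 0.68854415 -0.33016527  0.12316677]
jar [ 0.55979593 -0.35529999  0.07397963]
tip [ 0.43006915 -0.3558173   0.05876449]
lensarm [0.61710976 0.31150714 0.29757974]
nest [0.60648711 0.24410052 0.06561018]
side blue 25 [0.54075855 0.01391398 0.12295177] minmax [ 0.50959332 -0.04937136  0.12062558] [0.61494157 0.07810992 0.12548059]
 dial 742 [0.55872809 0.01223924 0.0962327 ] [0.18269069 0.17609134 0.00976722]
 handle 114 [0.59683912 0.048942   0.16977013] [0.58730224 0.039007   0.15037351] [0.61628815 0.06753676 0.18358324]
 red 83 [0.61606135 0.23826404 0.06139723]
```

View pics/crop.png

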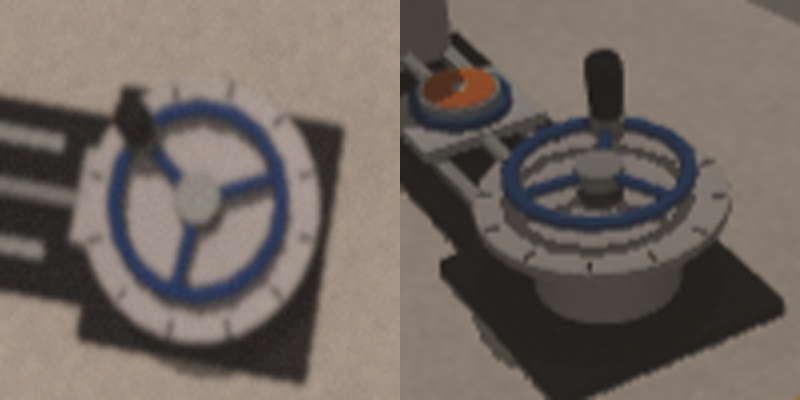

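The left panel of the crop has the hub at (198,198) with the handle up and to its left; the red mark is hidden behind the handle. From the point cloud, the hub is near (0.556, 0.016) and the handle near (0.598, 0.056), about 43° from +x. I'll move above the wheel with the gripper shut and look from there.

servo_tool([
  [[0, 0, -1.5, -3.3, -3.4, -0.5, 0], [0, 0, -3, -6.6, -6.8, -1, 0], [0, 0, -4.5, -9.9, -10.2, -1.5, 0], [0, 0, -6, -13.2, -13.6, -2, 0], [0, 0, -7.5, -16.5, -17, -2.5, 0], [0, 0, -9, -19.8, -20.4, -3, 0], [0, 0, -10.5, -23.1, -23.8, -3.5, 0], [0, 0, -12, -26.4, -27.2, -4, 0], [0, 0, -13.5, -29.7, -30.6, -4.5, 0], [0, 0, -15, -33, -34, -5, 0], [0, 0, -16.2, -36.3, -37.4, -5, 0], [0, 0, -17.2, -39.6, -40.8, -5, 0]],
])

```text
t: 1.3
eef_pos: [0.4726, 0.1836, 0.4548]
tcp_rot: [-0.0, 1.0, 0.0, 0.0]
ft_force: [1.9, 0.3, -0.1]
grip_width: 0.003
finger_force: 0.0
```

servo_tool([
  [[0, 0, 0, -2.1, -4.2, 0, 0], [0, 0, 0, -4.2, -8.4, 0, 0], [0, 0, 0, -6.3, -12.6, 0, 0], [0, 0, 0, -8.4, -16.8, 0, 0], [0, 0, 0, -8.4, -16.8, 0, 0], [0, 0, 0, -8.4, -16.8, 0, 0]],
])

```text
t: 1.9
eef_pos: [0.5561, 0.0163, 0.4543]
tcp_rot: [0.002, 1.0, -0.0, -0.0]
ft_force: [-0.8, 0.8, 0.4]
grip_width: -0.002
finger_force: 0.0
```

```bash
cat >> h.py <<'E'
def wrist():
    s=bot.get_state();c=bot.camera("wrist")
    T=np.eye(4);T[:3,:3]=R.from_quat(s["tcp_rot"]).as_matrix();T[:3,3]=s["eef_pos"]
    return s,c,cloud(c,T@c["mount"])
E
python3 - <<'E'
from h import *
s,c,P=wrist();print(s["eef_pos"],s["joint_pos"]);cv2.imwrite("pics/w1.png",c["img"]);np.savez("w1.npz",P=P,img=c["img"])
b,g,r=[c["img"][...,i].astype(int) for i in range(3)];z=P[...,2]
near=np.hypot(P[...,0]-.556,P[...,1]-.016)
for nm,m in(("blue",(b-r>35)&(abs(z-.125)<.01)&(near<.1)),("handle",(z>.16)&(z<.2)&(near<.11)),("red",(r-b>50)&(r-g>50)&(near<.12)),("hub",(abs(z-.127)<.006)&(near<.02)),("dial",(abs(z-.097)<.005)&(near<.11))):
    Q=P[m]
    if len(Q):print(nm,len(Q),np.median(Q,0),(Q.min(0)+Q.max(0))/2,Q.max(0)-Q.min(0))
E
```

```text
[0.55613834 0.01630219 0.45425054] [-0.17939991  0.34039486  0.06444057  1.93582866 -0.02814065  0.86705868
  1.46703552]
blue 3960 [0.54711718 0.01458883 0.12307777] [0.55299228 0.01709622 0.12219297] [0.13103606 0.13656546 0.0087328 ]
handle 827 [0.59733558 0.0569006  0.17869376] [0.60059974 0.05824932 0.17132748] [0.02568172 0.02739422 0.02229759]
red 17 [0.61613884 0.08204335 0.09719213] [0.55552558 0.05112927 0.25791249] [0.13062678 0.06812821 0.3292407 ]
hub 982 [0.55572555 0.01729138 0.12579184] [0.55494315 0.0157094  0.12467394] [0.03589589 0.03793011 0.0068897 ]
dial 13451 [0.53991455 0.01271158 0.09598351] [0.55199169 0.01694112 0.09602018] [0.17369924 0.18293564 0.00615177]
```

View pics/w1.png

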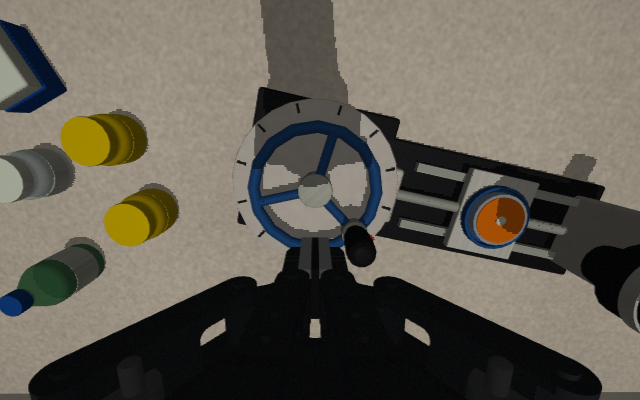

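The wrist view shows the hub at (315,190) and the handle at (360,245), with a sliver of the red mark at (372,237) just outside it, at about 45°. The hub is at (0.5555, 0.0165). I'll come down behind the handle on its counterclockwise side, with the fingers at 88° and radius 62 mm.

servo_tool([
  [[0, 0, 0, 0, 3.1, 0, 0], [0, 0, 0, 0, 6.2, 0, 0], [0, 0, 0, 0, 6.2, 3, 0], [0, 0, 0, 0, 6.2, 6, 0], [0, 0, 0, 0, 6.2, 9, 0], [0, 0, 0, 0, 6.2, 11.5, 0], [0, 0, 0, 0, 6.2, 13.2, 0], [0, 0, 0, 0, 6.2, 13.8, 0], [0, 0, 0, 0, 6.2, 13.8, 0]],
])

```text
t: 2.85
eef_pos: [0.5556, 0.0806, 0.3162]
tcp_rot: [-0.001, 1.0, 0.0, -0.001]
ft_force: [0.0, -0.0, 0.2]
grip_width: 0.002
finger_force: 0.0
```

Run:
```python
from h import *
c=bot.camera("side");P=cloud(c,c["extrinsics"])
cv2.imwrite("pics/s2.png",cv2.resize(c["img"][110:250,210:380],(680,560),interpolation=cv2.INTER_CUBIC))
for k in range(4):
    a=np.radians(88-100*k-10*np.arange(0 if k==0 else 0,11)); q=6.2*np.c_[-np.cos(a),np.sin(a)]; print(k,(q-q[0]).round(1).tolist())
```

```text
0 [[0.0, 0.0], [-1.1, -0.1], [-2.1, -0.4], [-3.1, -0.9], [-3.9, -1.6], [-4.7, -2.4], [-5.3, -3.3], [-5.7, -4.3], [-5.9, -5.3], [-6.0, -6.4], [-5.8, -7.5]]
1 [[0.0, 0.0], [0.3, -1.0], [0.8, -2.0], [1.5, -2.9], [2.2, -3.6], [3.2, -4.2], [4.1, -4.6], [5.2, -4.9], [6.3, -4.9], [7.4, -4.8], [8.4, -4.5]]
2 [[0.0, 0.0], [1.0, 0.5], [1.8, 1.1], [2.6, 1.9], [3.2, 2.8], [3.6, 3.8], [3.8, 4.9], [3.9, 6.0], [3.7, 7.0], [3.4, 8.1], [2.9, 9.0]]
3 [[0.0, 0.0], [-0.7, 0.9], [-1.4, 1.6], [-2.3, 2.2], [-3.3, 2.6], [-4.4, 2.9], [-5.5, 2.9], [-6.5, 2.8], [-7.6, 2.5], [-8.5, 2.0], [-9.4, 1.3]]
```

View pics/s2.png

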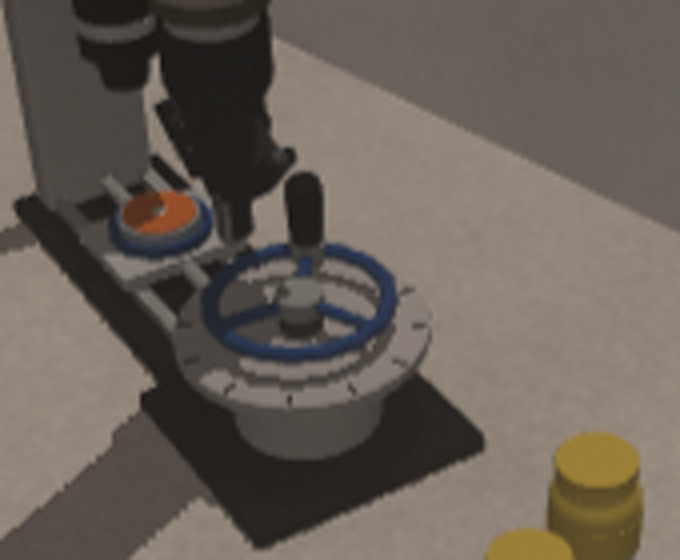

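The side crop shows the shut fingertips at (240,225), just clear of the rim, and the handle at (305,210). A gripper knuckle shows at (285,155) near the height of the handle's top, so I check how high it is.

Run:
```python
from h import *
for n in("side","top"):
    c=bot.camera(n);P=cloud(c,c["extrinsics"]).reshape(-1,3);e=bot.get_state()["eef_pos"]
    d=P-e
    m=(abs(d[:,0])<.07)&(abs(d[:,1])<.09)&(P[:,2]>.135)&(P[:,2]<.3)&~(np.hypot(P[:,0]-.6,P[:,1]-.058)<.02)
    d=d[m];z=P[m][:,2]
    for a in np.arange(.14,.29,.01):
        k=(z>=a)&(z<a+.01)
        if k.any():print(n,round(a,2),k.sum(),(d[k].min(0)*1e3).round()[:2],(d[k].max(0)*1e3).round()[:2])
```

```text
side 0.14 12 [-12. -13.] [3. 4.]
side 0.15 27 [-13. -17.] [ 6. 14.]
side 0.16 30 [-12. -17.] [ 5. 12.]
side 0.17 22 [-13. -18.] [5. 9.]
side 0.18 28 [-16. -30.] [10. 25.]
side 0.19 60 [-15. -38.] [13. 32.]
side 0.2 64 [-17. -49.] [11. 43.]
side 0.21 74 [-19. -54.] [12. 51.]
side 0.22 97 [-19. -64.] [11. 55.]
side 0.23 108 [-21. -65.] [15. 55.]
side 0.24 90 [-21. -54.] [ 6. 34.]
side 0.25 55 [-21. -44.] [10.  9.]
side 0.26 28 [-32. -41.] [  8. -14.]
side 0.27 79 [-39. -43.] [19.  8.]
side 0.28 93 [-38. -42.] [20. 17.]
top 0.15 10 [-12. -10.] [-7.  7.]
top 0.16 5 [-12. -13.] [-7.  3.]
top 0.17 1 [ -6. -13.] [ -6. -13.]
top 0.18 4 [-14. -18.] [-6. -8.]
top 0.19 11 [-14. -31.] [-3. -7.]
top 0.2 20 [-13. -40.] [ -1. -18.]
top 0.21 17 [-18. -48.] [ -3. -13.]
top 0.22 10 [-17. -51.] [  9. -17.]
top 0.23 64 [-14. -60.] [ 11. -41.]
top 0.24 32 [-12. -61.] [ 10. -28.]
top 0.25 25 [-12. -46.] [  9. -32.]
top 0.26 12 [-10. -41.] [  7. -34.]
top 0.27 10 [-37. -38.] [-1. -5.]
top 0.28 32 [-37. -37.] [16. -9.]
```

Above z 0.18 the fingers flare out along y, so I raise the tool 9 mm and push through the first 100° in 10° steps.

servo_tool([
  [[0, 0, 0, 0, 0, -0.9, 0], [0, 0, 0, -1.1, -0.1, -0.9, 0], [0, 0, 0, -2.1, -0.4, -0.9, 0], [0, 0, 0, -3.1, -0.9, -0.9, 0], [0, 0, 0, -3.9, -1.6, -0.9, 0], [0, 0, 0, -4.7, -2.4, -0.9, 0], [0, 0, 0, -5.3, -3.3, -0.9, 0], [0, 0, 0, -5.7, -4.3, -0.9, 0], [0, 0, 0, -5.9, -5.3, -0.9, 0], [0, 0, 0, -6.0, -6.4, -0.9, 0], [0, 0, 0, -5.8, -7.5, -0.9, 0]],
])

```text
t: 4.1
eef_pos: [0.6141, 0.0036, 0.3256]
tcp_rot: [0.0, 1.0, 0.0, 0.0]
ft_force: [0.8, 4.1, -0.6]
grip_width: 0.001
finger_force: 2.4
```

```bash
cat >> h.py <<'E'
H=np.array([.5555,.0165])
def handle():
    s=bot.get_state();e=s["eef_pos"][:2];print("finger",e,np.degrees(np.arctan2(*(e-H)[::-1])),np.hypot(*(e-H)),"f",s["ft_force"].round(1))
    for n in("top","side","wrist"):
        if n=="wrist": s,c,P=wrist()
        else: c=bot.camera(n);P=cloud(c,c["extrinsics"])
        dark=c["img"].max(-1)<60
        z=P[...,2];d=np.hypot(P[...,0]-H[0],P[...,1]-H[1])
        m=(z>.13)&(z<.19)&(d>.035)&(d<.09)&(abs(P[...,0]-e[0])+abs(P[...,1]-e[1])>0)&~((abs(P[...,0]-e[0])<.014)&(abs(P[...,1]-e[1])<.017))&dark
        Q=P[m]
        if len(Q)>5:
            q=Q.mean(0);print(n,len(Q),q.round(4),"ang",np.degrees(np.arctan2(q[1]-H[1],q[0]-H[0])).round(1),"ext",(Q.max(0)-Q.min(0)).round(3))
    return c
E
python3 -c "
from h import *
c=handle();cv2.imwrite('pics/w3.png',c['img'])"
```

```text
finger [0.6141414  0.00362675] -12.381454139107136 0.06003777021697949 f [ 0.8  4.1 -0.6]
top 101 [ 0.5897 -0.0237  0.1675] ang -49.5 ext [0.115 0.065 0.056]
side 165 [ 0.5976 -0.0327  0.1619] ang -49.5 ext [0.029 0.03  0.052]
wrist 3715 [ 0.5967 -0.0229  0.1731] ang -43.7 ext [0.026 0.025 0.052]
```

View pics/w3.png

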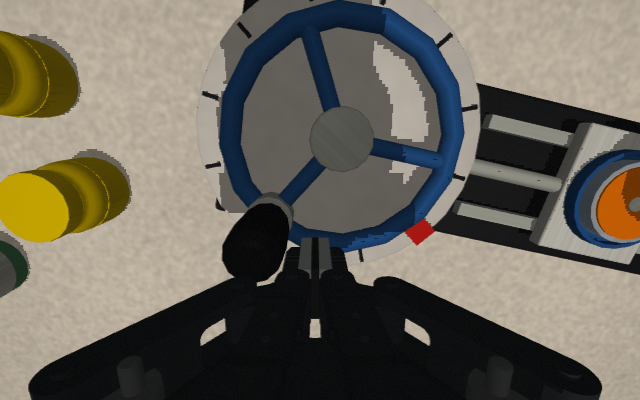

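The wheel has turned roughly 90°. The handle is at (257,240) and the red mark shows clearly at (420,232). The contact force is about 4 N. I keep going.

servo_tool([
  [[0, 0, 0, 0.3, -1.0, 0, 0], [0, 0, 0, 0.8, -2.0, 0, 0], [0, 0, 0, 1.5, -2.9, 0, 0], [0, 0, 0, 2.2, -3.6, 0, 0], [0, 0, 0, 3.2, -4.2, 0, 0], [0, 0, 0, 4.1, -4.6, 0, 0], [0, 0, 0, 5.2, -4.9, 0, 0], [0, 0, 0, 6.3, -4.9, 0, 0], [0, 0, 0, 7.4, -4.8, 0, 0], [0, 0, 0, 8.4, -4.5, 0, 0]],
])

```text
t: 5.25
eef_pos: [0.5289, -0.0409, 0.3258]
tcp_rot: [0.001, 1.0, -0.0, -0.0]
ft_force: [5.8, -1.6, -0.2]
grip_width: -0.0
finger_force: 2.5
```

```bash
python3 -c "
from h import *
c=handle()
s,c,P=wrist();b,g,r=[c['img'][...,i].astype(int) for i in range(3)]
near=np.hypot(*(P[...,:2]-H).transpose(2,0,1))
m=(r-b>60)&(r-g>60)&(near<.105)&(abs(P[...,2]-.097)<.01)
q=np.median(P[m],0);print('mark',m.sum(),q,np.degrees(np.arctan2(*(q[:2]-H)[::-1])),np.hypot(*(q[:2]-H)))
m=(b-r>40)&(near<.08)&(abs(P[...,2]-.125)<.008);Q=P[m];print('rim',len(Q),(Q.min(0)+Q.max(0))/2,Q.max(0)-Q.min(0))
"
```

```text
finger [ 0.52887721 -0.04088427] -114.88841141998489 0.06325920545126028 f [ 5.8 -1.6 -0.2]
side 171 [ 0.5021 -0.0298  0.1609] ang -139.1 ext [0.025 0.029 0.059]
wrist 3746 [ 0.5026 -0.0221  0.1746] ang -143.9 ext [0.026 0.026 0.047]
mark 0 [nan nan nan] nan nan
rim 5616 [0.54243956 0.0201394  0.12178024] [0.11076023 0.12966664 0.00825769]
  return _methods._mean(a, axis=axis, dtype=dtype,
  ret = um.true_divide(
```

The handle is at about −141°, so the wheel has turned roughly 185°. Next 100°.

servo_tool([
  [[0, 0, 0, 1.0, 0.5, 0, 0], [0, 0, 0, 1.8, 1.1, 0, 0], [0, 0, 0, 2.6, 1.9, 0, 0], [0, 0, 0, 3.2, 2.8, 0, 0], [0, 0, 0, 3.6, 3.8, 0, 0], [0, 0, 0, 3.8, 4.9, 0, 0], [0, 0, 0, 3.9, 6.0, 0, 0], [0, 0, 0, 3.7, 7.0, 0, 0], [0, 0, 0, 3.4, 8.1, 0, 0], [0, 0, 0, 2.9, 9.0, 0, 0]],
])

```text
t: 6.45
eef_pos: [0.5009, 0.0509, 0.3255]
tcp_rot: [-0.0, 1.0, 0.0, -0.001]
ft_force: [-2.8, -3.1, -0.2]
grip_width: -0.004
finger_force: 1.9
```

```bash
python3 -c "
from h import *
c=handle();cv2.imwrite('pics/w4.png',c['img'])
s=np.load('w1.npz')
"
```

```text
finger [0.50093003 0.0508552 ] 147.80702473058003 0.0644838097883259 f [-2.8 -3.1 -0.2]
side 36 [0.5235 0.0544 0.1468] ang 130.2 ext [0.017 0.012 0.041]
wrist 368 [0.5108 0.0742 0.1506] ang 127.8 ext [0.007 0.011 0.036]
```

View pics/w4.png

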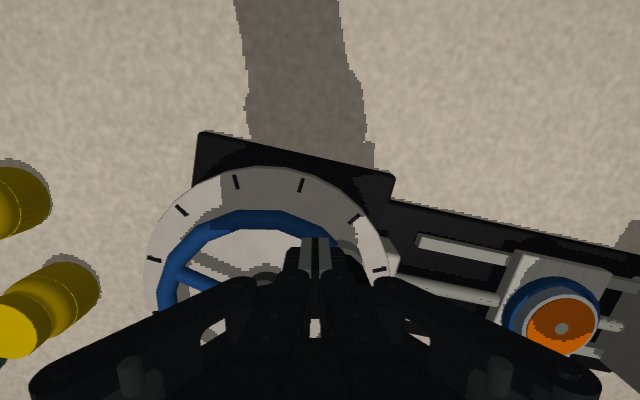

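The handle is hidden behind the fingers, with its boss visible at (347,250), and sits at about 120°. I push 50° further and then measure before the last stretch.

servo_tool([
  [[0, 0, 0, -0.7, 0.9, 0, 0], [0, 0, 0, -1.4, 1.6, 0, 0], [0, 0, 0, -2.3, 2.2, 0, 0], [0, 0, 0, -3.3, 2.6, 0, 0], [0, 0, 0, -4.4, 2.9, 0, 0], [0, 0, 0, -4.4, 2.9, 0, 0]],
])

```text
t: 7.2
eef_pos: [0.5471, 0.0791, 0.3257]
tcp_rot: [0.0, 1.0, 0.0, 0.001]
ft_force: [-0.6, -0.8, -0.3]
grip_width: 0.002
finger_force: 0.0
```

```bash
python3 -c "
from h import *
c=handle();cv2.imwrite('pics/w5.png',c['img'])
c=bot.camera('side');P=cloud(c,c['extrinsics']);Z=P[...,2];d=np.hypot(P[...,0]-H[0],P[...,1]-H[1])
Q=P[(Z>.15)&(Z<.18)&(d<.09)];print(Q.min(0),Q.max(0),len(Q))
"
```

```text
finger [0.54713622 0.07906336] 97.61443857377292 0.06311993744244694 f [-0.6 -0.8 -0.3]
top 8 [0.5047 0.0477 0.1308] ang 148.4 ext [0.038 0.042 0.002]
side 112 [0.5669 0.0645 0.1584] ang 76.7 ext [0.045 0.022 0.055]
wrist 184 [0.5672 0.079  0.1808] ang 79.4 ext [0.009 0.005 0.003]
[0.53243405 0.0587842  0.1500135 ] [0.58248105 0.08731405 0.17996311] 146
```

View pics/w5.png

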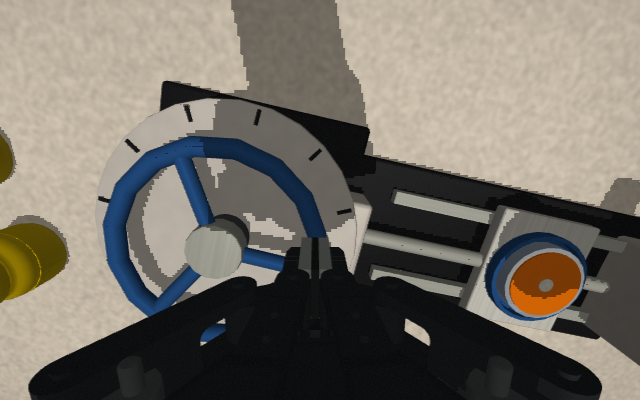

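The view shows the hub at (215,250) and two clear spokes; the handle is hidden behind the gripper. The spokes give the wheel angle modulo 120°, so I compare them with the start picture.

```bash
cat >> h.py <<'E'
def spokes(P,img):
    b,g,r=[img[...,i].astype(int) for i in range(3)]
    v=P[...,:2]-H;d=np.hypot(v[...,0],v[...,1]);m=(b-r>25)&(abs(P[...,2]-.122)<.012)&(d>.024)&(d<.05)
    a=np.degrees(np.arctan2(v[m][:,1],v[m][:,0]))
    h,_=np.histogram(a%120,24,(0,120));k=h.argmax()*5+2.5
    dv=(a-k+60)%120-60;ok=abs(dv)<15
    lab=np.round((a-k)/120)[ok]
    print("mod120",[(round(k+120*l%360),round(k+np.median(dv[ok][lab==l]),1),int((lab==l).sum())) for l in np.unique(lab)],"mean",k+np.median(dv[ok]))
E
python3 -c "
from h import *
s=np.load('w1.npz');spokes(s['P'],s['img'])
s,c,P=wrist();spokes(P,c['img'])"
```

```text
mod120 [(282, np.float64(41.6), 226), (42, np.float64(43.2), 200), (162, np.float64(41.5), 222)] mean 42.03768290215399
mod120 [(192, np.float64(71.8), 756), (312, np.float64(76.0), 532), (72, np.float64(77.7), 478)] mean 74.67000829899712
```

There are about 32° left. I push 20° more, slowly.

servo_tool([
  [[0, 0, 0, -0.5, 0, 0, 0], [0, 0, 0, -1.1, 0, 0, 0], [0, 0, 0, -1.6, 0, 0, 0], [0, 0, 0, -2.1, -0.1, 0, 0], [0, 0, 0, -2.1, -0.1, 0, 0]],
])

```text
t: 7.95
eef_pos: [0.567, 0.0773, 0.3257]
tcp_rot: [0.0, 1.0, 0.0, 0.001]
ft_force: [-0.1, -0.1, 0.6]
grip_width: -0.0
finger_force: 0.2
```

```bash
python3 -c "
from h import *
handle();s,c,P=wrist();spokes(P,c['img'])"
```

```text
finger [0.56698348 0.07727896] 79.30075295180505 0.06185428472656037 f [-0.1 -0.1  0.6]
side 106 [0.5867 0.0566 0.1608] ang 52.1 ext [0.038 0.019 0.052]
wrist 181 [0.5891 0.0779 0.1791] ang 61.3 ext [0.012 0.005 0.006]
mod120 [(172, np.float64(61.3), 52), (292, np.float64(56.5), 608), (52, np.float64(58.6), 638), (172, np.float64(52.8), 728)] mean 55.822640632501574
```

About 13° left. I push 11° more, then back off and measure from the same high pose as the start picture.

servo_tool([
  [[0, 0, 0, -0.4, -0.1, 0, 0], [0, 0, 0, -0.8, -0.2, 0, 0], [0, 0, 0, -1.1, -0.4, 0, 0], [0, 0, 0, -1.1, -0.4, 0, 0], [0, 0, 0, -0.6, 0.4, 0, 0], [0, 0, 0, 0.4, 1.0, 0, 0], [0, 0, 0, 0.8, 1.0, -4, 0], [0, 0, 0, 0.8, 1.0, -8, 0], [0, 0, 0, 0.8, -2, -12.8, 0], [0, 0, 0, 1.1, -6.1, -12.8, 0], [0, 0, 0, 1.1, -6.1, -12.8, 0]],
])

```text
t: 9.25
eef_pos: [0.554, 0.0114, 0.4558]
tcp_rot: [0.003, 1.0, -0.001, 0.002]
ft_force: [-0.2, 0.9, -1.0]
grip_width: -0.004
finger_force: 0.0
```

```bash
python3 -c "
from h import *
print(bot.get_state()['eef_pos'])
def an(P,img):
    spokes(P,img);near=np.hypot(*(P[...,:2]-H).transpose(2,0,1));Z=P[...,2]
    Q=P[(Z>.16)&(Z<.2)&(near<.11)];q=(Q.min(0)+Q.max(0))/2;q2=np.median(Q,0)
    print(len(Q),q,q2,[np.degrees(np.arctan2(*(k[:2]-H)[::-1])) for k in(q,q2)])
s=np.load('w1.npz');an(s['P'],s['img'])
s,c,P=wrist();an(P,c['img']);cv2.imwrite('pics/w6.png',c['img'])"
```

```text
[0.5540401  0.01141316 0.45584818]
mod120 [(282, np.float64(41.6), 226), (42, np.float64(43.2), 200), (162, np.float64(41.5), 222)] mean 42.03768290215399
827 [0.60059974 0.05824932 0.17132748] [0.59733558 0.0569006  0.17869376] [np.float64(42.79076300907086), np.float64(44.00032130589198)]
mod120 [(288, np.float64(44.8), 224), (48, np.float64(46.6), 201), (168, np.float64(44.6), 221)] mean 45.122666773705696
820 [0.59865097 0.06006282 0.17136633] [0.59519356 0.05898926 0.1788723 ] [np.float64(45.27212339702341), np.float64(46.948337292724176)]
```

View pics/w6.png

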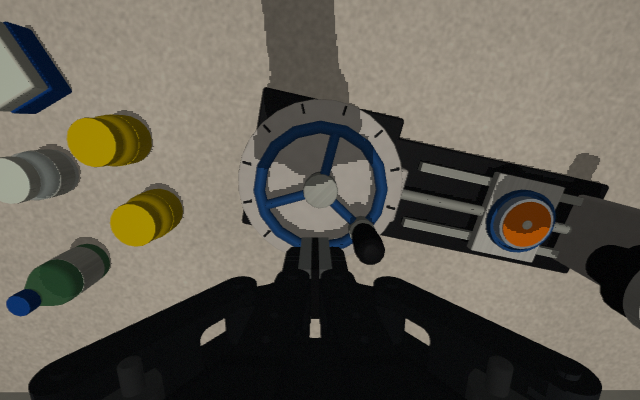

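The handle at (365,245) hides the mark again. The start comparison, by both spokes and handle, puts the wheel about 3° short of a full turn, inside the 8° tolerance. The dish sits in its nest, the loose items haven't moved, and the arm is clear above the wheel. I hand it in.

```bash
python3 -c "
from plant import bot
print(bot.close_job())"
```

```text
the job is handed in; nothing more can be done
None
```

I pushed the wheel one turn clockwise, stopping about 3° short of the red mark (tolerance 8°), with the dish still in its nest, bottle, tip box and jar unmoved and the arm clear; the job is handed in, but no verdict came back.

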